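Set the pH electrodes to soak and start the soak timer

ROBOT

A 6-joint arm with a two-finger parallel gripper is mounted at the origin on the work surface. World frame = base frame: x ahead of the robot, y to its left, z up, the work surface at z = 0. Lengths are in mm, angles in rad, forces in N, time in s.
With the tool pointing down it reaches from about 375 to 975 mm from the base axis. Payload 3.8 kg.
Tool frame: the origin (TCP) lies midway between the tips of the shut fingers; the grasp point (between the pads) lies 19 mm behind it; z points along the fingers, y is the direction in which the jaws open and shut (so a half turn about z gives the same grasp; the last joint's range is limited). The gripper opens to 85 mm and grips with 20 to 120 N. Pads are 22 mm wide; open, the fingers measure 114 mm over their backs; the gripper's body (76 mm by 85 mm) begins 54 mm behind the grasp point. The pads swing forward as they close: fully open they stand 13 mm farther back than shut.
Start: joints at [1.207, 0.264, 1.604, -0, 1.274, -0.037], TCP at [216.682, 639.27, 195.58] pointing down, gripper open.
Joint ranges: [-2.63, 2.63], [-0.94, 2.18], [0.31, 2.57], [-1.31, 4.45], [0, 2.66], [-2.55, 2.55]. Speed limits (rad/s): [2.57, 2.57, 3.14, 3.14, 3.14, 3.14].

INTERFACE

Orientations are given as [roll, pitch, yaw] about the fixed x, y, z axes, in that order (R = Rz(yaw) Ry(pitch) Rx(roll)).
In Python, from bench import r, jaws, status, snapshot, camera_params gives the robot as it stands. Calls block until the motion is done:
- r.goto(position, orientation): joint-space move of the TCP to a pose.
- r.move_l(position, rot=None, rate=150, stop_force=None): straight line of the TCP; rot=None keeps the orientation; rate is the mean speed in mm/s. With stop_force (N) it stops when the force on the tool has changed by that much, and returns True; else False.
- r.movej(angles): joint-space move.
- jaws.grip(opening, f_grip=None): finger opening in mm; f_grip is the grip in N (None keeps the last); returns when the fingers have stopped.
- r.hold(seconds).
- r.solve_ik(position, orientation): joint angles nearest the present ones, or None.
- status.state(): the state.
- snapshot(name): name is "scene" or "side" or "wrist"; returns (picture, depth): 480x640x3 uint8, red, green, blue; 480x640 float32, mm along the optical axis (not along the pixel's ray), 0 where there is no reading.
- camera_params(name): a dict with "vertical_fov" (degrees; the focal length in pixels is half the picture's height over the tangent of half this angle, whatever the lens; pixels are square), "cx", "cy" (the principal point, pixels), "cam_to_world" (4x4, takes a point from camera to world coordinates); the wrist camera has in their place "mount" (4x4, takes a point from camera to tool coordinates, whose origin is the TCP and whose axes are the flange's). Camera axes: x right, y down, z forward; pixel columns grow to the right and rows downward; lengths in mm; the calibration is good to about 2 mm. A picture is of the moment at which its call begins: read the wrist's pose just before it. camera_params takes no time and is no camera call.
A pose or a line that the arm cannot do raises r.MotionError and nothing moves.
- r.hand_in(): hands the job in, once; it reports no verdict.
The state is a dict: "clock": time; "joints": joint angles; "qvel": joint speeds; "joint_efforts": joint torques, N m; "tool_pos": TCP position; "tcp_rot": TCP orientation; "force": force on the tool from outside, world axes, zero at the start; "ft_torque": the same for the moment, N m; "opening": finger opening in mm.
Only numpy, scipy, OpenCV 4.12 (cv2) and the standard library are available. Lean on these libraries where they do the work, as an engineer would, in place of code of your own. Each camera call takes 0.05 s, during which the arm holds its last target.

TASK

Take the dust cover off the soak block and lay it flat on the middle of the black plate; then push every electrode from the draining rack down into a vial of its own in the soak block, fully home so that its head sits on the deck. When all are home, pull the timer's sprung slide out until its pointer is level with the marker tab, never well past it, keep it there for a second, then let go and wait until it has run home; leave everything else on the bench where it is, and see that the cover still lies on the plate at the end.

Things in the scene. Friction and masses are not known exactly. Their poses are not given: they have to be found in the camera images.
- plate: black steel plate fixed flat on the bench, 100 (x) x 220 (y) x 6 mm, where the dust cover is to lie; origin at the centre of its underside, long side along its y
- block: fixed white soak block, 110 (x) x 180 (y) x 105 mm tall: a 20 mm thick flat deck over five upright glass vials in one straight row along its y, 34 mm apart; origin at the centre of its underside. The deck's top is 105 mm above the bench
- rack: fixed bright steel draining rack, 90 (x) x 180 (y) x 105 mm tall, a plate 5 mm thick with five 14 mm holes in a row along its y, 34 mm apart, in which the electrodes hang by their heads; origin at the centre of its underside
- cover: loose grey flat dust cover, 50 (x) x 160 (y) x 8 mm, 150 g, with an upright black round knob 24 mm across and 32 mm tall in its middle (knob top 40 mm above the underside); origin at the centre of its underside. At the start it lies on the deck of the soak block over the vial mouths
- timer: fixed grey pull-out soak timer: housing 100 x 80 x 75 mm tall, and before its front (-x) face a flat aluminium bed 150 mm long, 80 mm wide and 12 mm thick, on which a sprung slide runs out towards the timer's -x; origin at the centre of the housing's underside
- timer_slide (a joint): how far the timer's sprung slide is pulled out, in m: 0 is home, it grows towards the timer's own -x, end stop at 0.095. The spring pulls it home with 2.4 N plus 80 N/m, with damping of 50 N per m/s (it runs home in 1 to 2 s when let go)
- timer_knob (a point): centre of the top of the slide's upright black grip, a block 24 (x) x 26 (y) x 44 mm tall; its underside is 4 mm above the bed, its top 60 mm above the bench. There are 23 mm free between it and the housing when home
- timer_pointer (a point): outer end of the thin pointer bar on the slide's +y side, 20 mm behind the grip's centre (towards the housing); it moves with the slide; axes as the timer's
- timer_mark (a point): the marker tab on the +y edge of the timer's bed (4 x 10 x 14 mm, set by hand to the soak time, 45 to 70 mm out from the home pointer); this point lies at its inner edge; the pointer is at the mark when both have the same x in the timer's frame; axes as the timer's
- vial0 (a point): centre of vial mouth 1 of 5 in the soak block's deck, at deck height (105 mm), marked by a thin ring 29 mm across: a 12 mm round bore with a 1.5 mm chamfer. A stiff rubber plug inside, its top 50 to 58 mm down at the start, must be pushed down ahead of the electrode with about 6 N (it stays where pushed, and can go to 95 mm)
- vial1 (a point): centre of vial mouth 2 of 5 in the soak block's deck, at deck height (105 mm), marked by a thin ring 29 mm across: a 12 mm round bore with a 1.5 mm chamfer. A stiff rubber plug inside, its top 50 to 58 mm down at the start, must be pushed down ahead of the electrode with about 6 N (it stays where pushed, and can go to 95 mm)
- vial2 (a point): centre of vial mouth 3 of 5 in the soak block's deck, at deck height (105 mm), marked by a thin ring 29 mm across: a 12 mm round bore with a 1.5 mm chamfer. A stiff rubber plug inside, its top 50 to 58 mm down at the start, must be pushed down ahead of the electrode with about 6 N (it stays where pushed, and can go to 95 mm)
- vial3 (a point): centre of vial mouth 4 of 5 in the soak block's deck, at deck height (105 mm), marked by a thin ring 29 mm across: a 12 mm round bore with a 1.5 mm chamfer. A stiff rubber plug inside, its top 50 to 58 mm down at the start, must be pushed down ahead of the electrode with about 6 N (it stays where pushed, and can go to 95 mm)
- vial4 (a point): centre of vial mouth 5 of 5 in the soak block's deck, at deck height (105 mm), marked by a thin ring 29 mm across: a 12 mm round bore with a 1.5 mm chamfer. A stiff rubber plug inside, its top 50 to 58 mm down at the start, must be pushed down ahead of the electrode with about 6 N (it stays where pushed, and can go to 95 mm)
- probe0: electrode (may be absent): straight grey rod 10 mm thick and 90 mm long with a tapered tip, under a black round head 22 mm across and 38 mm tall; 40 g; all are alike. Origin on the axis at the lower tip, 90 mm below the shoulder (underside of the head); z points up through the head. Fully home its tip is 90 mm below the deck. At the start it hangs upright in the draining rack
- probe1: electrode (may be absent): straight grey rod 10 mm thick and 90 mm long with a tapered tip, under a black round head 22 mm across and 38 mm tall; 40 g; all are alike. Origin on the axis at the lower tip, 90 mm below the shoulder (underside of the head); z points up through the head. Fully home its tip is 90 mm below the deck. At the start it hangs upright in the draining rack
- probe2: electrode (may be absent): straight grey rod 10 mm thick and 90 mm long with a tapered tip, under a black round head 22 mm across and 38 mm tall; 40 g; all are alike. Origin on the axis at the lower tip, 90 mm below the shoulder (underside of the head); z points up through the head. Fully home its tip is 90 mm below the deck. At the start it hangs upright in the draining rack
- probe3: electrode (may be absent): straight grey rod 10 mm thick and 90 mm long with a tapered tip, under a black round head 22 mm across and 38 mm tall; 40 g; all are alike. Origin on the axis at the lower tip, 90 mm below the shoulder (underside of the head); z points up through the head. Fully home its tip is 90 mm below the deck. At the start it hangs upright in the draining rack
- probe4: electrode (may be absent): straight grey rod 10 mm thick and 90 mm long with a tapered tip, under a black round head 22 mm across and 38 mm tall; 40 g; all are alike. Origin on the axis at the lower tip, 90 mm below the shoulder (underside of the head); z points up through the head. Fully home its tip is 90 mm below the deck. At the start it hangs upright in the draining rack
- jar: low amber jar, 52 mm across, 70 mm tall, not part of the job; origin at the centre of its underside
- beaker: glass beaker, 68 mm across, 85 mm tall, not part of the job; origin at the centre of its underside
- dish: shallow glass dish, 90 mm across, not part of the job; origin at the centre of its underside
- stopper: loose rubber stopper, 28 mm across and tall, not part of the job; origin at the centre of its underside
- flask: small amber bottle, 48 mm across, 90 mm tall, not part of the job; origin at the centre of its underside
There are look-alikes about, which are no part of the job. Leave any blue or green look-alike of the probe3 alone. Leave any yellow look-alike of the cover alone.

How it is judged (in metres and radians):
On the way, in this order (a step that is already met when the one before it is completed fails the run):
1. the dust cover lies on the black plate, let go (horizontal distance between cover and plate below 0.035 m and angle between cover's own z axis and vertical below 0.06 rad and z of cover in the frame of plate below 0.01 m and contact force between the fingers and cover below 0.05 N), for 0.2 s.
2. every electrode present is fully home in a vial ((horizontal distance between probe0 and vial0 below 0.008 m or horizontal distance between probe0 and vial1 below 0.008 m or horizontal distance between probe0 and vial2 below 0.008 m or horizontal distance between probe0 and vial3 below 0.008 m or horizontal distance between probe0 and vial4 below 0.008 m) and z of each of probe0, probe1, probe2, probe3, probe4 in the frame of block below 0.02 m and angle between each of probe0, probe1, probe2, probe3, probe4's own z axis and vertical below 0.08 rad and (horizontal distance between probe1 and vial0 below 0.008 m or horizontal distance between probe1 and vial1 below 0.008 m or horizontal distance between probe1 and vial2 below 0.008 m or horizontal distance between probe1 and vial3 below 0.008 m or horizontal distance between probe1 and vial4 below 0.008 m) and (horizontal distance between probe2 and vial0 below 0.008 m or horizontal distance between probe2 and vial1 below 0.008 m or horizontal distance between probe2 and vial2 below 0.008 m or horizontal distance between probe2 and vial3 below 0.008 m or horizontal distance between probe2 and vial4 below 0.008 m) and (horizontal distance between probe3 and vial0 below 0.008 m or horizontal distance between probe3 and vial1 below 0.008 m or horizontal distance between probe3 and vial2 below 0.008 m or horizontal distance between probe3 and vial3 below 0.008 m or horizontal distance between probe3 and vial4 below 0.008 m) and (horizontal distance between probe4 and vial0 below 0.008 m or horizontal distance between probe4 and vial1 below 0.008 m or horizontal distance between probe4 and vial2 below 0.008 m or horizontal distance between probe4 and vial3 below 0.008 m or horizontal distance between probe4 and vial4 below 0.008 m)), for 0.2 s.
3. the timer's pointer is held level with the marker (within 5 mm) for 0.5 s (all of step 2 and x of timer_pointer in the frame of timer_mark between -0.005 and 0.005 m), for 0.5 s.
At the end, for the whole second after the job is handed in: Every electrode present stands upright in a vial with its head within 5 mm of the deck (tip within 8 mm of the vial's axis); the cover lies flat on the black plate, its centre within 35 mm of the plate's centre; the timer's slide has run home (under 10 mm); nothing is moving or held (all of step 2 and horizontal distance between cover and plate below 0.035 m and angle between cover's own z axis and vertical below 0.06 rad and z of cover in the frame of plate below 0.01 m and value of joint timer_slide below 0.01 m and linear speed of cover below 0.01 m/s); the robot touches nothing.
It fails at once if the timer's slide is pulled more than 15 mm past the marker (x of timer_pointer in the frame of timer_mark below -0.015 m).
It fails at once if other glassware or the stopper is moved more than 30 mm or tipped (distance of any of jar, beaker, dish, stopper, flask from where it was at the start of the episode above 0.03 m or angle between any of jar, beaker, dish, stopper, flask's own z axis and vertical above 0.5 rad).
Of probe0, probe1, probe2, probe3, probe4 only 3 to 5 are there at a start; the rules pass over those that are not, and their reading is None.
At some moment in a run one of cover may be knocked a few centimetres aside while the robot is not near it.
It also fails if it takes over 210 s, if anything falls off the work surface, if the arm or the gripper's body presses on something with over 40 N, if the wrist force passes 120 N, or if a joint passes its speed limit or range.

## Working session

There is one attempt and no reset: what is moved stays moved. The work goes in short steps, each a Python script; the robot and the scene stay as the last script left them, time stands still between calls to the robot, and variables do not carry over. Pictures are saved under pics/ and viewed, and the job is handed in when it is done.

```bash
ls; mkdir -p pics
python3 - <<'E'
from bench import r,jaws,status,snapshot,camera_params
import cv2,numpy as np
s=status.state();print(s)
for n in("scene","side","wrist"):
    p,d=snapshot(n);cv2.imwrite(f"pics/{n}0.png",p[...,::-1]);np.save(f"pics/{n}0.npy",d)
    print(n,camera_params(n))
E
```

```text
pics
{'clock': 0.0, 'joints': array([ 1.20711065e+00,  2.64735627e-01,  1.60542357e+00,  2.18602595e-05,
        1.27365308e+00, -3.69323445e-02]), 'qvel': array([ 0.0012916 ,  0.00028083,  0.00038526,  0.00173122, -0.00082522,
        0.00026031]), 'joint_efforts': array([ 1.49440995e-03, -5.15100861e+01, -3.67330348e+01, -2.48435354e-04,
        1.28308157e-02, -3.76220987e-05]), 'tool_pos': array([216.37805625, 638.51467458, 194.24712811]), 'tcp_rot': array([-3.13937531e+00, -1.02831141e-04,  2.81483278e+00]), 'force': array([0.13666296, 0.02669881, 1.28999207]), 'ft_torque': array([0.05473171, 0.03474188, 0.01347111]), 'opening': 85.49686257396577}
scene {'vertical_fov': 55.71162031629254, 'cx': 325.6903742799612, 'cy': 234.37501378558235, 'cam_to_world': array([[-8.88009208e-01,  2.35978284e-01, -3.94656681e-01,
         1.00268648e+03],
       [ 4.59289740e-01,  4.96612853e-01, -7.36497528e-01,
         6.92743290e+02],
       [ 2.21941581e-02, -8.35278351e-01, -5.49379191e-01,
         6.60176641e+02],
       [ 0.00000000e+00,  0.00000000e+00,  0.00000000e+00,
         1.00000
[... 204 characters left out ...]

       [-4.88750287e-01, -6.45960423e-01,  5.86394312e-01,
        -8.44107726e+02],
       [ 8.53358899e-04, -6.72497582e-01, -7.40098827e-01,
         1.06707818e+03],
       [ 0.00000000e+00,  0.00000000e+00,  0.00000000e+00,
         1.00000000e+00]])}
wrist {'vertical_fov': 71.52152304783031, 'cx': 321.4970129422853, 'cy': 239.7086673075221, 'mount': array([[ 1.07115453e-04, -9.45836418e-01, -3.24643586e-01,
         8.41983927e+01],
       [ 9.99999727e-01,  3.38853492e-04, -6.57288666e-04,
         4.69362868e-01],
       [ 7.31694171e-04, -3.24643427e-01,  9.45836196e-01,
        -1.78301368e+02],
       [ 0.00000000e+00,  0.00000000e+00,  0.00000000e+00,
         1.00000000e+00]])}
```

View pics/scene0.png

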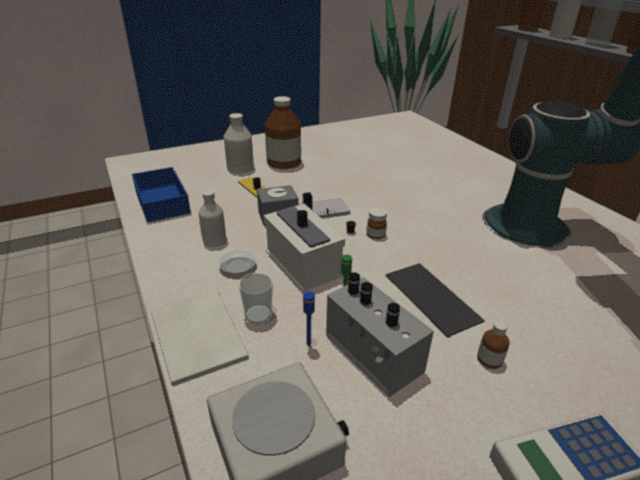

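View pics/side0.png

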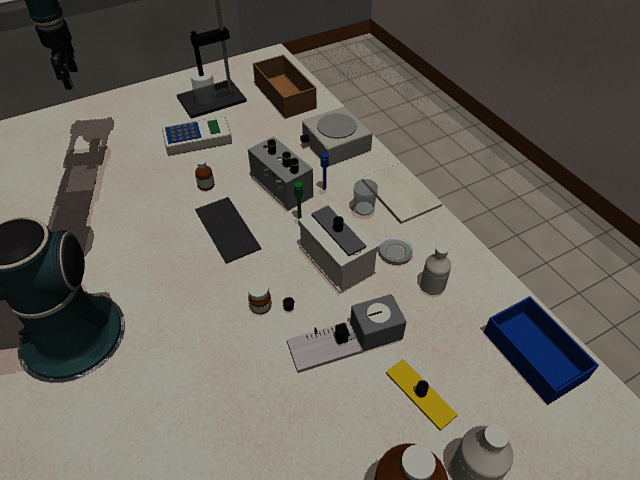

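View pics/wrist0.png

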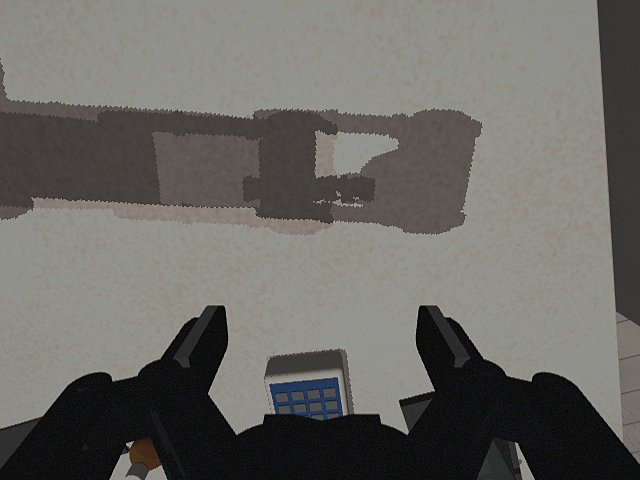

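Cover candidates in the side view: the grey one on the block at (338,225), which I want, and the yellow look-alike at (420,390). Electrodes: three black heads in the rack at (271,145), (285,158) and (292,165), with a green look-alike at (298,187) and a blue one at (325,157). I'll localise them with depth and a close crop.

```bash
cat > h.py <<'E'
import numpy as np,cv2
from scipy.spatial.transform import Rotation as Ro
from bench import r,jaws,status,snapshot,camera_params
def pose(s):
    T=np.eye(4);T[:3,:3]=Ro.from_euler('xyz',s['tcp_rot']).as_matrix();T[:3,3]=s['tool_pos'];return T
def cam(n,s=None):
    c=camera_params(n);f=240/np.tan(np.radians(c['vertical_fov'])/2)
    T=c['cam_to_world'] if n!='wrist' else pose(s)@c['mount']
    return f,c['cx'],c['cy'],T
def cloud(d,C):
    f,cx,cy,T=C;v,u=np.mgrid[:480,:640]
    P=np.stack([(u-cx)/f*d,(v-cy)/f*d,d],-1)@T[:3,:3].T+T[:3,3]
    P[d<=0]=np.nan;return P
def atz(uv,z,C):
    f,cx,cy,T=C;uv=np.atleast_2d(uv)
    D=np.stack([(uv[:,0]-cx)/f,(uv[:,1]-cy)/f,np.ones(len(uv))],-1)@T[:3,:3].T
    return T[:3,3]+D*((z-T[2,3])/D[:,2])[:,None]
def proj(P,C):
    f,cx,cy,T=C;q=(np.atleast_2d(P)-T[:3,3])@T[:3,:3];return q[:,:2]/q[:,2:]*f+[cx,cy]
def shot(n,name):
    s=status.state();p,d=snapshot(n);cv2.imwrite(f"pics/{name}.png",p[...,::-1]);np.save(f"pics/{name}.npy",d)
    return p,d,cam(n,s)
E
python3 - <<'E'
from h import *
for n,pts in (("side",[(271,143),(285,156),(292,163),(298,187),(325,157),(338,222),(322,215),(352,240),(228,230),(342,330),(318,330),(378,312),(259,297),(288,303),(395,250),(365,195),(205,175),(263,160)]),("scene",[(354,280),(366,289),(392,309),(302,215),(432,297)])):
    d=np.load(f"pics/{n}0.npy");C=cam(n);P=cloud(d,C)
    for u,v in pts: print(n,u,v,np.nanmedian(P[v-1:v+2,u-1:u+2].reshape(-1,3),0).round(1))
im=cv2.imread("pics/side0.png")
a=cv2.resize(im[120:380,180:470],None,fx=2.7,fy=2.3,interpolation=3);cv2.imwrite("pics/crop0.png",a)
# top faces
for n in("side","scene"):
    P=cloud(np.load(f"pics/{n}0.npy"),cam(n));
    m=((P[...,2]>99)&(P[...,2]<109)&(P[...,0]>300)&(P[...,1]<400)).astype(np.uint8)
    nn,l,st,ce=cv2.connectedComponentsWithStats(m)
    for i in range(1,nn):
        if st[i,4]>200:
            q=P[l==i];print(n,st[i],np.median(q,0).round(1),cv2.minAreaRect(q[:,:2].astype(np.float32)))
E
```

```text
side 271 143 [625.7 239.3 143.4]
side 285 156 [635.3 172.5 142.4]
side 292 163 [637.7 136.4 145.2]
side 298 187 [616.8  62.9 128.6]
side 325 157 [734.2 131.1 129.4]
side 338 222 [ 634.9 -107.7  148.2]
side 322 215 [628.8 -40.  114.5]
side 352 240 [ 649.7 -148.   115.9]
side 228 230 [433.7 121.5   7.7]
side 342 330 [ 521.8 -319.6   62.7]
side 318 330 [ 491.  -267.9   13. ]
side 378 312 [ 607.7 -327.6   78.6]
side 259 297 [ 400.6 -156.4   68.6]
side 288 303 [ 460.7 -179.4   30. ]
side 395 250 [ 782.8 -151.     6.8]
side 365 195 [776.2  -7.9  82.8]
side 205 175 [445.4 301.4  59.7]
side 263 160 [594.3 226.5 105.4]
scene 354 280 [653.9 154.2 141.8]
scene 366 289 [647.8 185.9 143.9]
scene 392 309 [635.3 248.8 144.3]
scene 302 215 [644.7 -88.1 145.3]
scene 432 297 [438.8 138.3   7.5]
side [248 138  65  47 930] [623.1 201.7 106.5] ((635.4656372070312, 212.60638427734375), (96.80226135253906, 187.56472778320312), 8.848814010620117)
side [ 298  201   81   67 1337] [ 610.3 -117.6  106.5] ((636.0367431640625, -100.90821075439453), (114.14511108398438, 186.22525024414062), 4.775105953216553)
scene [  0  52 130  12 278] [ 1061.8 -2118.8   104. ] ((1044.2957763671875, -2115.166748046875), (48.137977600097656, 602.7432250976562), 89.14501953125)
scene [141  67  99  12 218] [  545.8 -1574.8   103.9] ((531.68212890625, -1574.97314453125), (82.29772186279297, 458.2395324707031), 82.09529113769531)
scene [ 264  204   81   52 1301] [663.9 -76.1 106.3] ((637.5477905273438, -101.33409118652344), (112.84719848632812, 185.42787170410156), 5.658195495605469)
scene [ 327  277  107   82 3131] [645.4 234.7 106.4] ((636.012939453125, 211.30307006835938), (94.08372497558594, 181.81005859375), 9.989767074584961)
```

View pics/crop0.png

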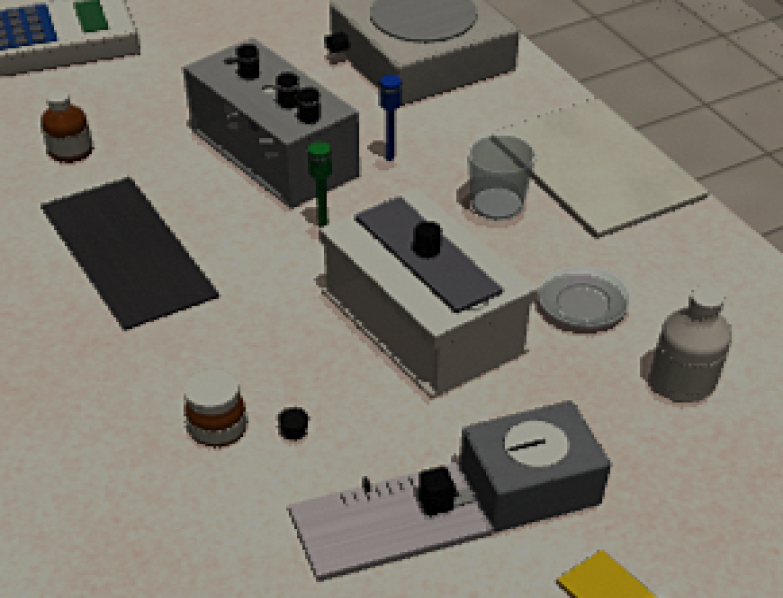

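The crop confirms it: the grey cover with its black knob is on the block, and three black-headed electrodes are in the rack. Next I'll take a wrist view over the block and fit the plate.

Run:
```python
from h import *
# plate: dark & low in both views
for n in("side","scene"):
    im=cv2.imread(f"pics/{n}0.png").astype(int);C=cam(n);P=cloud(np.load(f"pics/{n}0.npy"),C)
    m=((im.max(-1)<75)&(P[...,2]<14)&(P[...,2]>2)&(P[...,0]>300)&(P[...,0]<560)&(P[...,1]>0)&(P[...,1]<260)).astype(np.uint8)
    nn,l,st,ce=cv2.connectedComponentsWithStats(m);i=1+np.argmax(st[1:,4])
    v,u=np.nonzero(l==i);q=atz(np.stack([u,v],-1),6,C);print(n,st[i],cv2.minAreaRect(q[:,:2].astype(np.float32)),np.median(P[l==i][:,2]))
r.goto([636,-100,330],[np.pi,0,np.pi/2]) if 0 else None
for yaw in (np.radians(5)+np.pi/2,np.radians(5)-np.pi/2): print(yaw,r.solve_ik([636,-100,300],[np.pi,0,yaw]), r.solve_ik([636,211,300],[np.pi,0,yaw]),r.solve_ik([435,128,150],[np.pi,0,yaw]))
```

```text
side [ 195  197   66   66 2230] ((433.6014404296875, 131.79293823242188), (99.86241912841797, 221.26223754882812), 0.6148274540901184) 7.926915222888056
scene [ 386  264   98   73 2972] ((436.77484130859375, 134.70193481445312), (99.59977722167969, 218.4878387451172), 0.40601846575737) 7.223460060303523
1.658062789394613 [-0.19464132  0.16077     1.53826324  0.          1.44255941 -0.28190778] [ 2.83166899e-01  2.11810021e-01  1.47860700e+00 -4.44089210e-16
  1.45117564e+00  1.95900437e-01] [ 2.31234867e-01 -1.29953019e-01  2.10902696e+00 -4.44089210e-16
  1.16251871e+00  1.43968405e-01]
-1.4835298641951802 None None None
```

Run:
```python
from h import *
r.goto([636,-100,280],[np.pi,0,np.pi/2+np.radians(5)])
shot("wrist","w1");s=status.state();print(s['clock'],s['tool_pos'],s['tcp_rot'])
import pickle;pickle.dump(s,open("pics/w1.pkl","wb"))
```

```text
3.2 [636.08284631 -99.0872378  279.87583355] [-3.14145495e+00 -2.46536210e-04  1.65931586e+00]
```

View pics/w1.png

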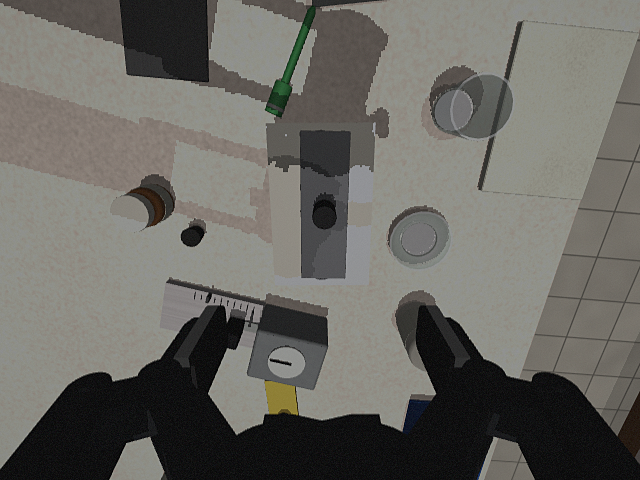

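The wrist view shows the cover centred near (325,205) with its knob top at (325,208), the block around it, and the timer at lower left.

Run:
```python
from h import *
import pickle
s=pickle.load(open("pics/w1.pkl","rb"));C=cam("wrist",s);P=cloud(np.load("pics/w1.npy"),C);im=cv2.imread("pics/w1.png").astype(int)
R=(slice(100,290),slice(255,385))
Z=P[R][...,2]
def fit(m,z,name):
    nn,l,st,ce=cv2.connectedComponentsWithStats(m.astype(np.uint8));i=1+np.argmax(st[1:,4]);v,u=np.nonzero(l==i)
    q=atz(np.stack([u+R[1].start,v+R[0].start],-1),z,C);print(name,st[i],np.median(Z[l==i]),cv2.minAreaRect(q[:,:2].astype(np.float32)),q.mean(0))
fit((Z>109)&(Z<120),113,"cover")
fit((Z>98)&(Z<125),105,"block")
fit((Z>138),145,"knob")
```

```text
cover [  45   31   51  147 6372] 112.96554095039727 ((638.1470336914062, -99.11432647705078), (49.84467315673828, 158.69688415527344), 4.421797275543213) [637.56237045 -92.4654114  113.        ]
block [   11    22   110   163 15926] 105.71894003702312 ((635.183837890625, -101.80165100097656), (109.9923324584961, 179.5668487548828), 5.403652191162109) [634.43661612 -94.3820705  105.        ]
knob [ 57 104  25  26 468] 144.93092263121224 ((637.87890625, -98.40916442871094), (23.042051315307617, 23.832401275634766), 49.70196533203125) [638.05059851 -98.45295829 145.        ]
```

Run:
```python
from h import *
y0=np.pi/2+np.radians(4.4)
jaws.grip(60,30)
r.goto([638,-98.5,180],[np.pi,0,y0])
print(r.move_l([638,-98.5,118],rate=80,stop_force=15))
jaws.grip(0,30); s=status.state();print(s['opening'],s['tool_pos'],s['force'],s['clock'])
r.move_l([638,-98.5,240],rate=150);r.hold(.2);s=status.state();print(s['opening'],s['force'])
if s['opening']>18:
    r.goto([435,133,200],[np.pi,0,np.pi/2+np.radians(.5)])
    s=status.state();print(s['opening'],s['force'],s['tool_pos'])
    r.move_l([435,133,30],rate=150)
    print(r.move_l([435,133,15],rate=25,stop_force=4));s=status.state();print(s['tool_pos'],s['force'])
    jaws.grip(60);r.move_l([435,133,150],rate=150)
    s=status.state();print(s['clock'])
    p,d,C=shot("side","s2");cv2.imwrite("pics/s2c.png",cv2.resize(p[100:400,160:460,::-1],None,fx=2,fy=2))
```

```text
False
-0.03453522451474237 [637.97587004 -98.4864957  118.00555845] [ 0.39449467  0.4354146  -0.03854775] 5.5833
0.08979904885707082 [-0.03397965  0.16815805 -0.21029627]
```

The jaws shut on nothing, so the cover may have been knocked aside. I'll look again.

Run:
```python
from h import *
import pickle
jaws.grip(60)
r.goto([636,-100,280],[np.pi,0,np.pi/2+np.radians(5)])
s=status.state();pickle.dump(s,open("pics/w2.pkl","wb"));shot("wrist","w2");p,d,C=shot("side","s2");cv2.imwrite("pics/s2c.png",cv2.resize(p[100:400,160:460,::-1],None,fx=2,fy=2))
```

```text
(no output)
```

View pics/w2.png

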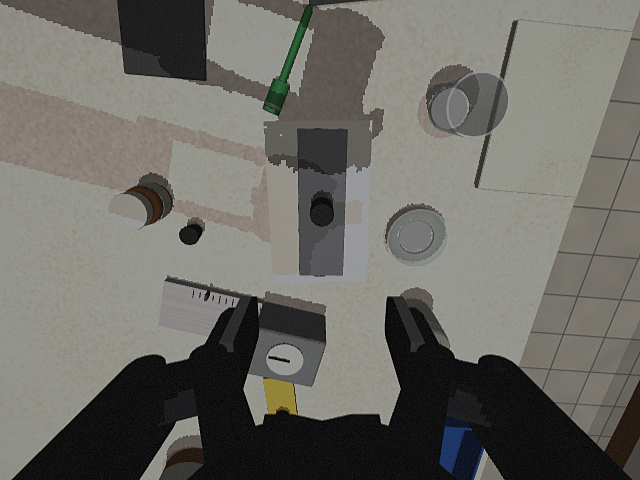

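View pics/s2c.png

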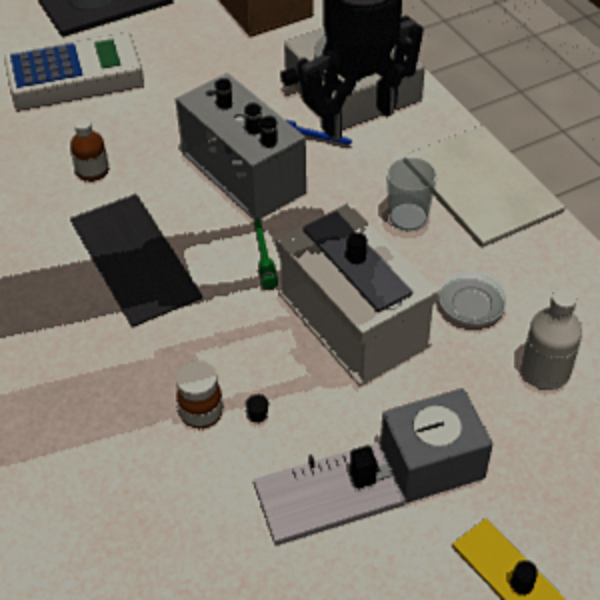

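Run:
```python
from h import *
s=status.state();print(s['tool_pos'],s['tcp_rot'],s['joints'],s['opening'],s['clock'],s['force'])
C=cam('side');print(proj(s['tool_pos'],C),(proj(s['tool_pos'],C)-[160,100])*2)
P=cloud(np.load("pics/s2.npy"),C)
for u,v in((170,66),(193,52),(178,10)):print(P[v+100-1+0,u+160])
m=(P[...,2]>150)&(P[...,0]>300)&(P[...,0]<900)&(P[...,1]>-300)&(P[...,1]<400);q=P[m];print(q[:,2].min(),np.median(q[q[:,2]<260],0), len(q))
im=cv2.imread("pics/s2.png");a=proj(s['tool_pos'],C)[0].astype(int);cv2.circle(im,tuple(a),6,(0,0,255),2);cv2.imwrite("pics/s2d.png",im)
```

```text
[ 636.06157652 -100.01320114  280.14623493] [3.14103654e+00 1.24563956e-04 1.65795277e+00] [-1.94663800e-01  1.66189280e-01  1.56749199e+00  3.54809016e-05
  1.40734256e+00 -2.81826039e-01] 60.041388564170894 7.7333 [-0.59215048 -0.75867279  0.29459859]
[[338.46015971 177.61006144]] [[356.92031943 155.22012288]]
[ 607.19878518 -112.05287304  337.07189995]
[ 667.07733969 -104.29189123  344.49964662]
[ 613.83207973 -126.68330897  480.87902966]
150.03551354397462 [635.22100351 -96.1519274  150.4265714 ] 12850
```

View pics/s2d.png

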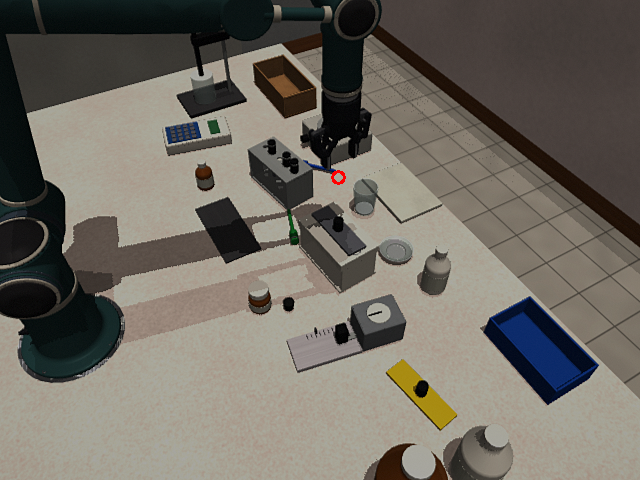

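Run:
```python
from h import *
C=cam('side');P=cloud(np.load("pics/s2.npy"),C)
m=(P[...,2]>160)&(P[...,0]>500)&(P[...,0]<800)&(P[...,1]>-200)&(P[...,1]<50)
q=P[m];i=np.argsort(q[:,2])[:400:20];print(q[i].round(0))
im=cv2.imread("pics/s2.png");cv2.imwrite("pics/s2e.png",cv2.resize(im[60:210,270:420],None,fx=4,fy=4))
p,d,C=shot("scene","c2");cv2.imwrite("pics/c2c.png",cv2.resize(p[100:340,180:440,::-1],None,fx=2.4,fy=2.4))
```

```text
[[ 669.  -99.  323.]
 [ 672. -106.  330.]
 [ 595. -104.  333.]
 [ 595. -101.  337.]
 [ 608. -111.  339.]
 [ 604. -113.  342.]
 [ 667. -104.  344.]
 [ 680. -103.  347.]
 [ 680. -103.  350.]
 [ 601. -114.  352.]
 [ 605. -112.  354.]
 [ 669. -108.  357.]
 [ 671. -109.  359.]
 [ 668.  -93.  363.]
 [ 669.  -83.  366.]
 [ 676. -107.  369.]
 [ 592. -110.  371.]
 [ 683. -104.  373.]
 [ 580. -115.  374.]
 [ 599.  -92.  376.]]
```

View pics/s2e.png

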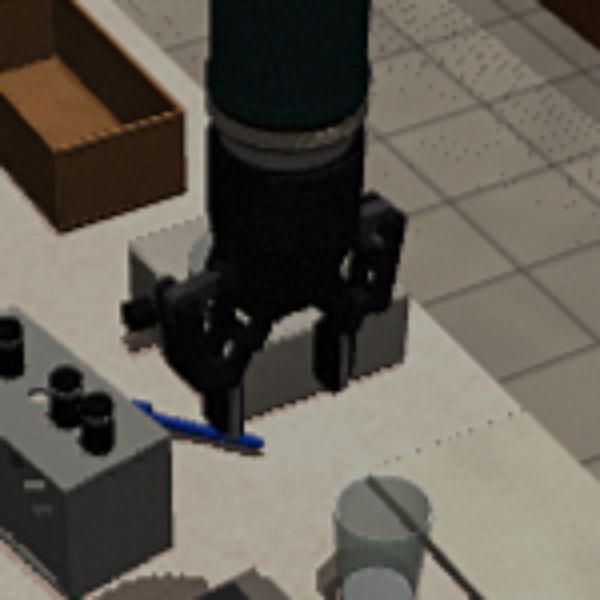

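View pics/c2c.png

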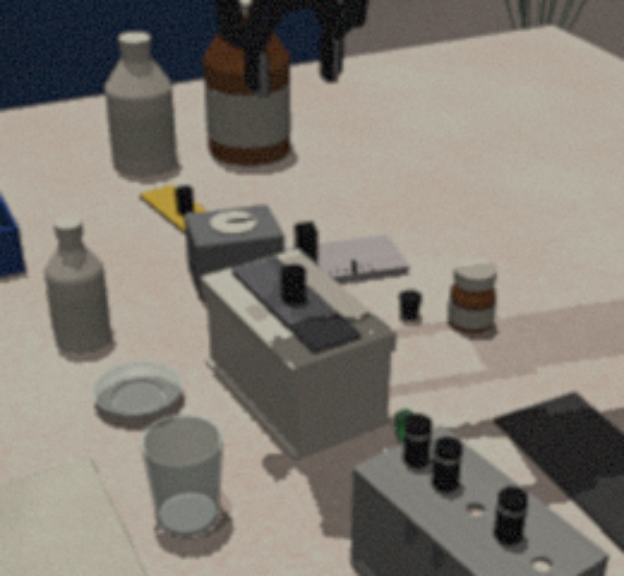

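The fingertips appear about 35 mm above the reported TCP, so either the reported TCP or the tool length is off. I'll check with a light touch on the deck (105 mm) and with shut-finger images.

Run:
```python
from h import *
import pickle
jaws.grip(0)
s=status.state();p,d,C=shot("wrist","w3");cv2.imwrite("pics/w3c.png",cv2.resize(p[240:400,220:420,::-1],None,fx=3,fy=3))
p,d,C=shot("side","s3");P=cloud(d,C)
m=(P[...,2]>160)&(P[...,0]>500)&(P[...,0]<800)&(P[...,1]>-200)&(P[...,1]<50)
q=P[m];i=np.argsort(q[:,2])[:60:6];print(s['tool_pos'],q[i].round(0))
cv2.imwrite("pics/s3e.png",cv2.resize(p[60:210,270:420,::-1],None,fx=4,fy=4))
# touch deck near -x strip
r.goto([597,-100,160],[np.pi,0,np.pi/2+np.radians(5)])
r.hold(.3);print(status.state()['force'])
print(r.move_l([597,-100,60],rate=30,stop_force=4));s=status.state();print(s['tool_pos'],s['force'])
r.move_l([597,-100,160],rate=100);print(status.state()['clock'])
```

```text
[ 636.02230767 -100.00722528  279.98332221] [[ 632. -103.  317.]
 [ 638. -109.  322.]
 [ 625. -106.  325.]
 [ 634. -108.  326.]
 [ 625.  -98.  328.]
 [ 641. -108.  328.]
 [ 624. -104.  329.]
 [ 651. -103.  331.]
 [ 640. -109.  332.]
 [ 629. -108.  333.]]
[-0.300629    0.08611216 -0.81025741]
True
[ 597.05316969 -100.00337408   69.356568  ] [-1.03831186 -0.6827655   5.14159757]
13.0417
```

View pics/w3c.png

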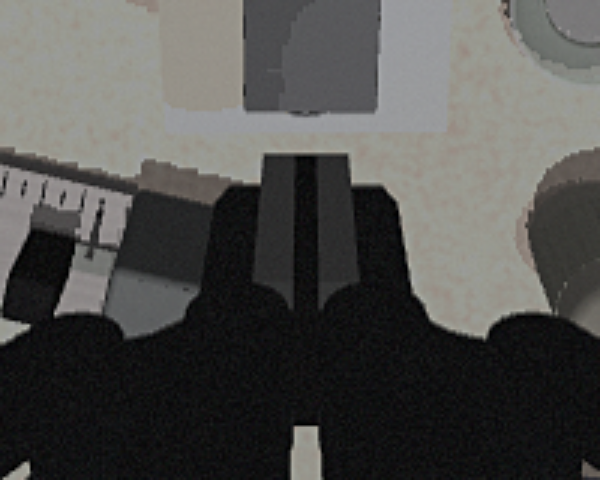

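View pics/s3e.png

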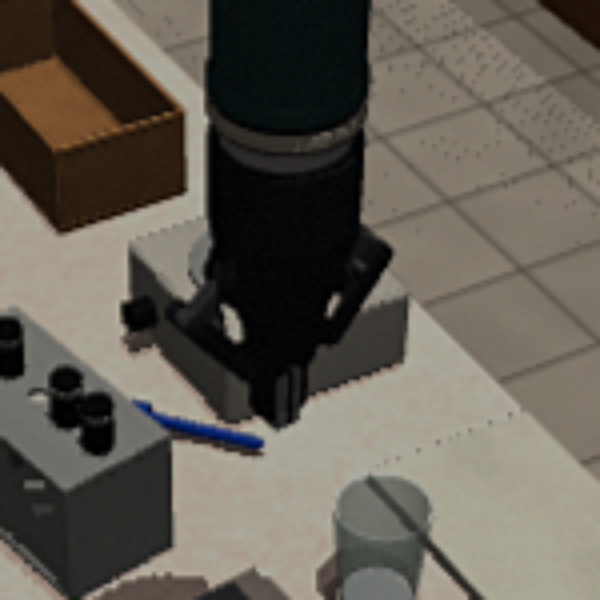

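The touch shows the real shut fingertips 35.6 mm behind the reported TCP, with no real lateral offset, so I'll compensate for it. Retrying the cover.

```bash
echo 'OFF=35.6
def T(x,y,z): return [x,y,z-OFF]' >> h.py
cat > c.py <<'E'
from h import *
y0=np.pi/2+np.radians(4.4)
jaws.grip(60,30)
r.goto(T(638,-98.5,180),[np.pi,0,y0])
print(r.move_l(T(638,-98.5,118),rate=80,stop_force=15))
jaws.grip(0,30); s=status.state();print(s['opening'],s['tool_pos'],s['force'],s['clock'])
r.move_l(T(638,-98.5,240),rate=150);r.hold(.2);s=status.state();print(s['opening'],s['force'])
if s['opening']>18:
    r.goto(T(435,133,200),[np.pi,0,np.pi/2+np.radians(.5)])
    s=status.state();print(s['opening'],s['force'],s['tool_pos'])
    r.move_l(T(435,133,30),rate=150)
    print(r.move_l(T(435,133,14),rate=25,stop_force=4));s=status.state();print(s['tool_pos'],s['force'])
    jaws.grip(60);r.move_l(T(435,133,150),rate=150)
    s=status.state();print(s['clock'])
p,d,C=shot("side","s4");cv2.imwrite("pics/s4c.png",cv2.resize(p[100:400,160:460,::-1],None,fx=2,fy=2))
E
python3 c.py
```

```text
False
22.986179933633007 [638.65895192 -98.60652053  83.26783796] [-0.41050548  0.15567935  1.97617351] 15.2833
23.15960364464441 [-0.10189984  0.74520719 -2.11888188]
23.21202803711655 [ 0.18421757 -0.73252982 -1.42503068] [436.3806874  132.76282812 165.17694967]
True
[435.36747756 133.12488795 -16.12162978] [0.62055891 1.15921264 2.89477082]
20.8583
```

View pics/s4c.png

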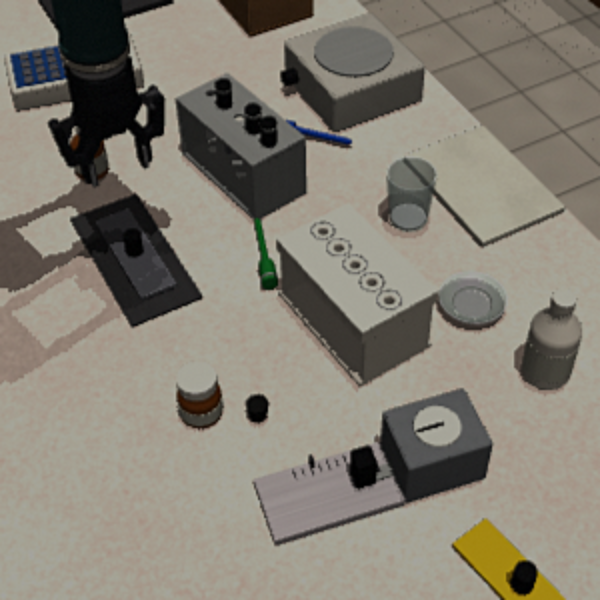

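The cover lies centred on the plate. Now wrist views of the vial mouths and the rack from the same relative pose.

```bash
cat > v.py <<'E'
from h import *
import pickle,sys
for nm,x,y,a in(("rk",636,211,9.5),("bl",635.5,-101.5,5.4)):
    r.goto([x,y+10,200],[np.pi,0,np.pi/2+np.radians(a)]);r.hold(.4)
    s=status.state();pickle.dump(s,open(f"pics/{nm}.pkl","wb"));shot("wrist",nm);print(s['tool_pos'],s['clock'])
E
python3 v.py
```

```text
[635.57809278 220.75639458 200.20211828] 22.2417
[635.64041526 -90.80911104 199.95722495] 23.8833
```

View pics/rk.png

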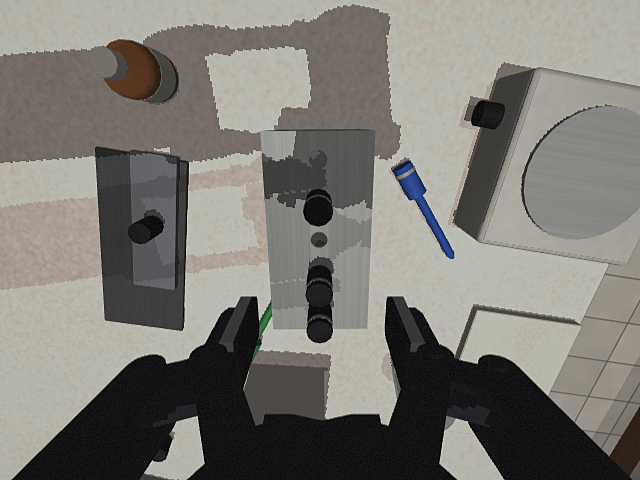

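View pics/bl.png

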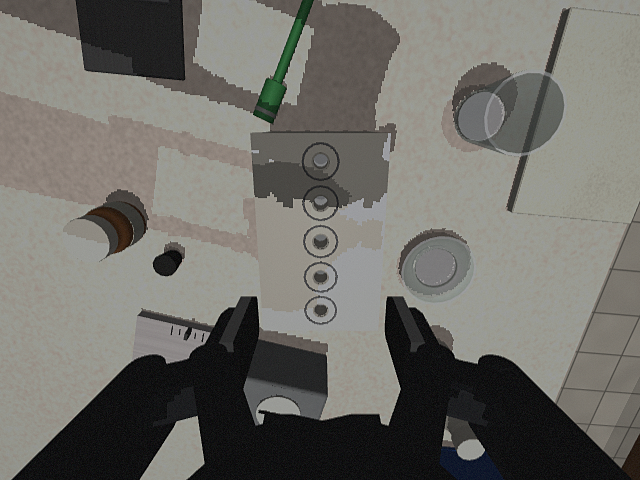

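The rack view has three black heads with tops near (318,203), (319,280) and (319,322), and empty holes at (318,157) and (319,240). The block view has five clear rings at u≈320, v≈160–310.

```bash
cat > m.py <<'E'
from h import *
import pickle
def ld(n):
    s=pickle.load(open(f"pics/{n}.pkl","rb"));C=cam("wrist",s);return C,cloud(np.load(f"pics/{n}.npy"),C),cv2.imread(f"pics/{n}.png")
C,P,im=ld("bl")
g=cv2.cvtColor(im,cv2.COLOR_BGR2GRAY)
# rectify deck plane to metric top view, 0.25mm/px
def rect(im,C,z,cx,cy,a,hx,hy,k=4):
    ca,sa=np.cos(a),np.sin(a)
    w=np.array([[-hx,hy],[hx,hy],[hx,-hy],[-hx,-hy]],float);W=np.c_[cx+w[:,0]*ca-w[:,1]*sa,cy+w[:,0]*sa+w[:,1]*ca,np.full(4,z)]
    H=cv2.getPerspectiveTransform(proj(W,C).astype(np.float32),np.array([[0,0],[2*hx*k,0],[2*hx*k,2*hy*k],[0,2*hy*k]],np.float32))
    return cv2.warpPerspective(im,H,(2*hx*k,2*hy*k),flags=cv2.INTER_CUBIC)
def w(px,cx,cy,a,hx,hy,k=4):
    x=px[0]/k-hx;y=hy-px[1]/k;return cx+x*np.cos(a)-y*np.sin(a),cy+x*np.sin(a)+y*np.cos(a)
a=np.radians(5.4)
t=rect(g,C,105,635.5,-101.5,a,30,95);cv2.imwrite("pics/blr.png",rect(im,C,105,635.5,-101.5,a,30,95,3))
c=cv2.HoughCircles(cv2.GaussianBlur(t,(5,5),1),cv2.HOUGH_GRADIENT,1,100,param1=100,param2=15,minRadius=52,maxRadius=64)
V=np.array([w(q,635.5,-101.5,a,30,95) for q in sorted(c[0].tolist(),key=lambda q:q[1])]);print(c,V)
n=len(V);A=np.polyfit(np.arange(n),V,1);print("pitch",np.hypot(*A[0]),"ang",np.degrees(np.arctan2(A[0][0],-A[0][1])),"res",(V-(A[1]+np.arange(n)[:,None]*A[0])).round(2).tolist())
C,P,im=ld("rk")
m=(P[...,2]>137)&(P[...,0]>600)&(P[...,0]<680)&(P[...,1]>100)&(P[...,1]<310)
nn,l,st,ce=cv2.connectedComponentsWithStats(m.astype(np.uint8))
for i in range(1,nn):
    if st[i,4]>60:
        v,u=np.nonzero((l==i));q=atz(np.stack([u,v],-1),143,C)[:,:2].astype(np.float32)
        print("head",st[i],np.median(P[l==i],0),cv2.minEnclosingCircle(q),cv2.fitEllipse(cv2.convexHull(q)))
m=(P[...,2]>98)&(P[...,2]<109)&(P[...,0]>570)&(P[...,0]<700)&(P[...,1]>100)&(P[...,1]<320)
nn,l,st,ce=cv2.connectedComponentsWithStats(m.astype(np.uint8));i=1+np.argmax(st[1:,4]);v,u=np.nonzero(l==i)
print("rack",np.median(P[l==i][:,2]),cv2.minAreaRect(atz(np.stack([u,v],-1),105,C)[:,:2].astype(np.float32)))
E
python3 m.py
```

```text
[[[118.5 653.5  61.2]
  [118.5 245.5  60.5]
  [118.5 110.5  54.2]
  [118.5 381.5  53.3]
  [118.5 517.5  53.6]]] [[ 628.78611665  -34.45930325]
 [ 631.96227223  -68.05951956]
 [ 635.16195488 -101.90862635]
 [ 638.36163753 -135.75773315]
 [ 641.56132019 -169.60683995]]
pitch 33.94999999999999 ang 5.399999999999847 res [[0.01, -0.1], [-0.01, 0.1], [-0.0, 0.05], [0.0, 0.0], [0.0, -0.05]]
head [303 195  30  32 717] [628.4283822  245.61042773 142.85085997] ((628.245849609375, 245.4468231201172), 11.550729751586914) ((628.3546752929688, 245.56964111328125), (21.407194137573242, 22.99387550354004), 0.5440564751625061)
head [305 279  28  29 598] [640.00444941 179.4106671  142.77718701] ((639.8137817382812, 179.46197509765625), 12.398782730102539) ((639.9007568359375, 179.4517364501953), (21.82416534423828, 24.572702407836914), 5.450544834136963)
head [  187   296   286   184 26083] [638.47530857 234.27027746 315.92299139] ((664.8641967773438, 43.617637634277344), 149.9521942138672) ((670.4066162109375, 43.026817321777344), (264.3258972167969, 300.7111511230469), 2.8712852001190186)
head [306 317  27  26 552] [645.82710421 146.36660072 142.85258867] ((645.60009765625, 146.4408416748047), 12.557223320007324) ((645.6795654296875, 146.55715942382812), (22.013822555541992, 25.251205444335938), 8.797754287719727)
rack 104.97960336775259 ((634.3392944335938, 211.13833618164062), (89.98915100097656, 179.9932861328125), 9.981775283813477)
```

View pics/blr.png

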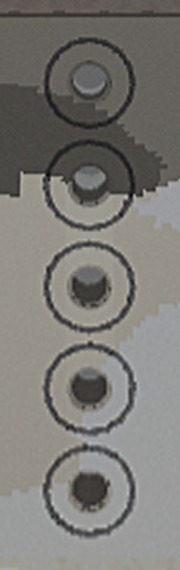

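Deck and rack fits match the known sizes: pitch 33.95 mm, rack 90×180. Now the first electrode, with a wrist look before insertion.

```bash
cat >> h.py <<'E'
A_R,A_B=np.radians(9.98),np.radians(5.4)
def hole(k): d=34*(2-k);return np.array([634.34-d*np.sin(A_R),211.14+d*np.cos(A_R)])   # k=0 at +y end
def vial(k): d=34*(2-k);return np.array([635.16-d*np.sin(A_B),-101.85+d*np.cos(A_B)])
def rot(a): return [np.pi,0,np.pi/2+a]
def pick(k):
    x,y=hole(k);jaws.grip(46,50)
    r.goto(T(x,y,190),rot(A_R));print('down',r.move_l(T(x,y,107),rate=110,stop_force=12))
    jaws.grip(0,50);s=status.state();print('grip',s['opening'],s['tool_pos']-np.array(T(x,y,107)),s['force'])
    r.move_l(T(x,y,250),rate=180)
def over(k,z=206):
    x,y=vial(k);r.goto(T(x,y,250),rot(A_B));r.move_l(T(x,y,z),rate=150)
E
python3 - <<'E'
from h import *
import pickle
pick(4);over(4);r.hold(.4)
s=status.state();print(s['opening'],s['tool_pos'],s['force'],s['clock']);pickle.dump(s,open("pics/ov4.pkl","wb"))
p,d,C=shot("wrist","ov4");cv2.imwrite("pics/ov4c.png",cv2.resize(p[180:330,220:420,::-1],None,fx=4,fy=4,interpolation=2))
print(proj([*vial(4),105],C))
E
```

```text
down False
grip 20.78605749789456 [1.07785206 0.27013357 1.46221491] [0.36622692 0.33396515 3.18932187]
20.599013927896085 [ 641.98312057 -169.71354571  171.26508222] [ 0.043898   -0.33440641  0.36152806] 29.4083
[[321.27082731 239.68033392]]
```

View pics/ov4c.png

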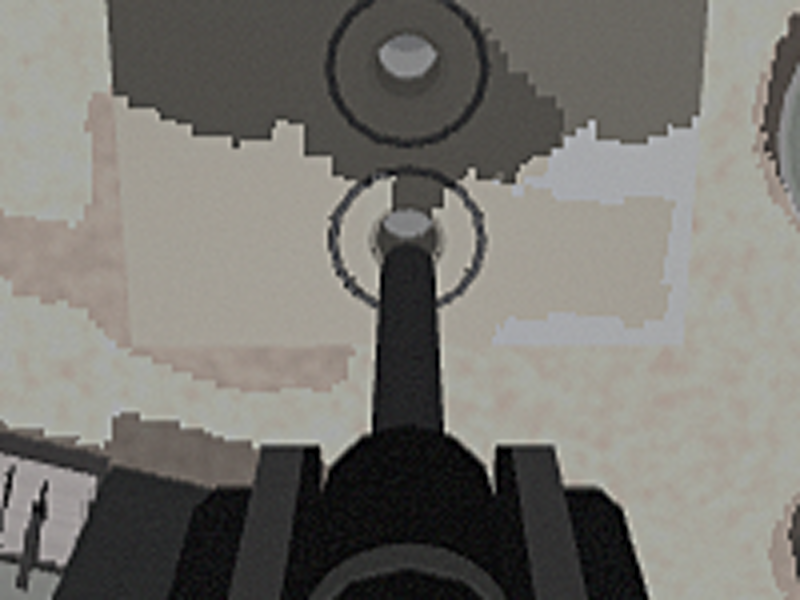

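The rod tip is at about (322,241) in the full image and the vial centre projects to (321.3,239.7), so they agree within about 1 mm. Inserting.

```bash
cat >> h.py <<'E'
def push(k,dx=0,dy=0):
    x,y=vial(k)+[dx,dy]
    f=lambda:status.state()
    a=r.move_l(T(x,y,170),rate=40,stop_force=6);s=f();print('enter',a,s['tool_pos'][2]+OFF,s['force'])
    if a: return False
    a=r.move_l(T(x,y,112),rate=60,stop_force=25);s=f();print('mid',a,s['tool_pos'][2]+OFF,s['force'])
    a=r.move_l(T(x,y,103),rate=25,stop_force=16);s=f();print('home',a,s['tool_pos']-np.array(T(x,y,0)),s['force'],s['opening'])
    return True
E
python3 - <<'E'
from h import *
if push(4):
    x,y=vial(4);jaws.grip(46);r.move_l(T(x,y,200),rate=180)
p,d,C=shot("side","p1");cv2.imwrite("pics/p1.png",cv2.resize(p[140:300,230:410,::-1],None,fx=4,fy=3.6))
P=cloud(d,C);q=P[(abs(P[...,0]-642)<16)&(abs(P[...,1]+170)<16)];print(np.sort(q[:,2])[::40].round(0)[-12:],status.state()['clock'])
E
```

```text
enter False 170.34789638999766 [ 0.73472271  0.37628919 -0.56189061]
mid False 111.70512464051237 [ 0.25708707 -0.28747141  2.03904284]
home True [  0.21095101  -0.14144871 108.46149021] [-0.96671768  0.26621144  4.890189  ] 20.59184714517276
[107. 112. 126. 141. 145. 281. 299. 586. 588. 589. 589. 590.] 32.9917
```

View pics/p1.png

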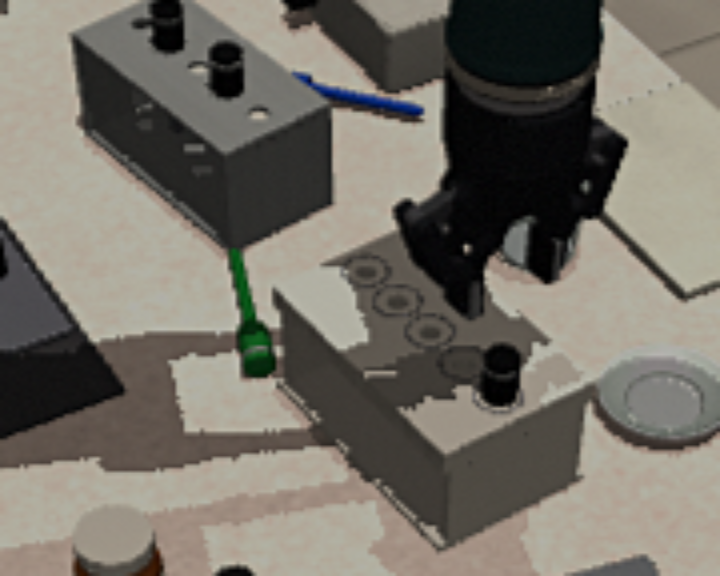

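The first head sits on the deck: contact came at the expected height and the head top reads about 145. Now the other two.

Run:
```python
from h import *
for h,k in((3,2),(1,0)):
    pick(h)
    if status.state()['opening']<15: print("missed");break
    over(k)
    if not push(k): break
    x,y=vial(k);jaws.grip(46);r.move_l(T(x,y,200),rate=180)
print(status.state()['clock'])
import pickle
r.goto([635.5,-91.5,200],rot(A_B));r.hold(.3);s=status.state();pickle.dump(s,open("pics/bl2.pkl","wb"))
p,d,C=shot("wrist","bl2");P=cloud(d,C)
for k in(0,2,4):
    x,y=vial(k);m=(np.hypot(P[...,0]-x,P[...,1]-y)<16)&(P[...,2]>130)&(P[...,2]<160);v,u=np.nonzero(m);q=atz(np.stack([u,v],-1),143,C)
    print(k,np.percentile(P[m][:,2],[10,50,90]),q[:,:2].mean(0)-vial(k))
shot("side","p2");print(s['clock'])
```

```text
down False
grip 20.754214475016056 [1.08304285 0.2966421  1.47957825] [-0.07239964  0.21459223  4.15035369]
enter False 170.29053714768443 [-0.18734791 -0.10553183 -0.68099628]
mid False 111.6753033275372 [-0.15882605 -0.69264567  0.86165033]
home True [ 1.98594749e-01 -8.43310290e-02  1.08483342e+02] [-0.52786637  0.64527107  4.91173008] 20.43853467530888
down False
grip 20.787445138067824 [1.03408686 0.39411452 1.48886039] [0.10503672 0.0646822  3.22248744]
enter False 170.26951799341637 [-0.28349025 -0.26332159 -0.50141988]
mid False 111.71231856207626 [0.00430387 0.7410832  0.19395982]
home True [ 1.85575583e-01 -9.08625601e-02  1.08493116e+02] [-0.93350801 -0.54155821  4.48795063] 20.808242527435283
50.4417
0 [141.6775199  142.96541355 143.89136376] [0.95584558 0.73114938]
2 [137.21339022 142.81208204 143.83157174] [0.89061676 2.53401355]
4 [135.38591599 142.77120299 143.76400082] [0.66964573 4.43765821]
51.1167
```

View pics/bl2.png

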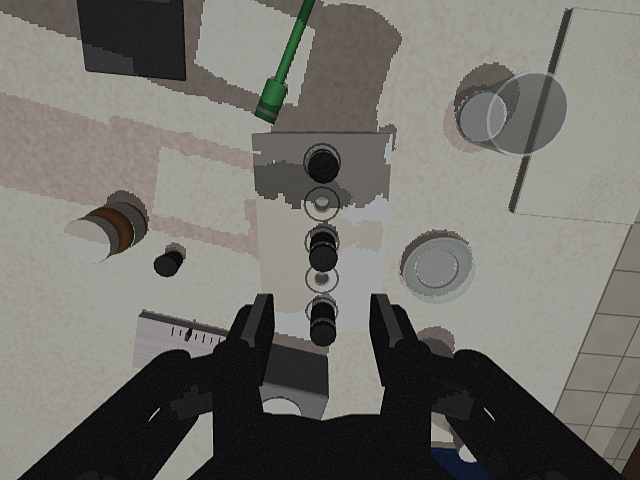

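View pics/p2.png

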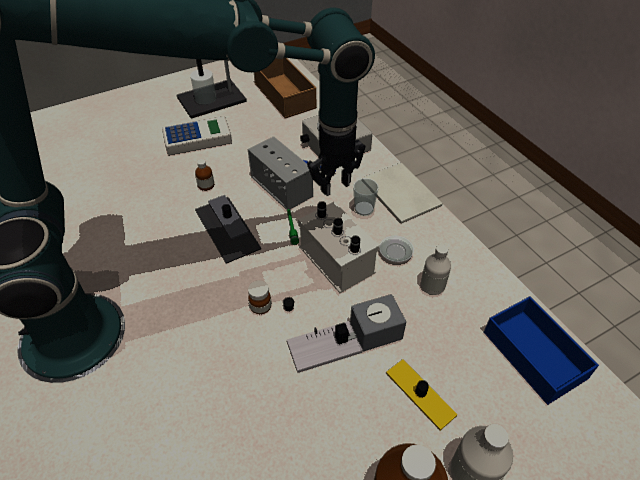

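All three heads sit at 143 mm on the deck. Now the timer.

Run:
```python
from h import *
import pickle
r.goto([505,-300,190],rot(0));r.hold(.4);s=status.state();pickle.dump(s,open("pics/t1.pkl","wb"))
p,d,C=shot("wrist","t1");cv2.imwrite("pics/t1c.png",cv2.resize(p[150:350,200:500,::-1],None,fx=2.6,fy=2.6,interpolation=2));print(s['clock'],s['tool_pos'])
```

```text
52.5833 [ 505.47378238 -299.37705073  189.93135277]
```

View pics/t1.png

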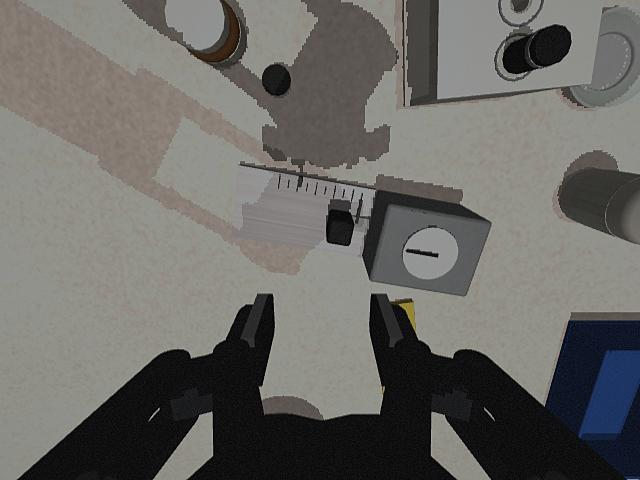

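View pics/t1c.png

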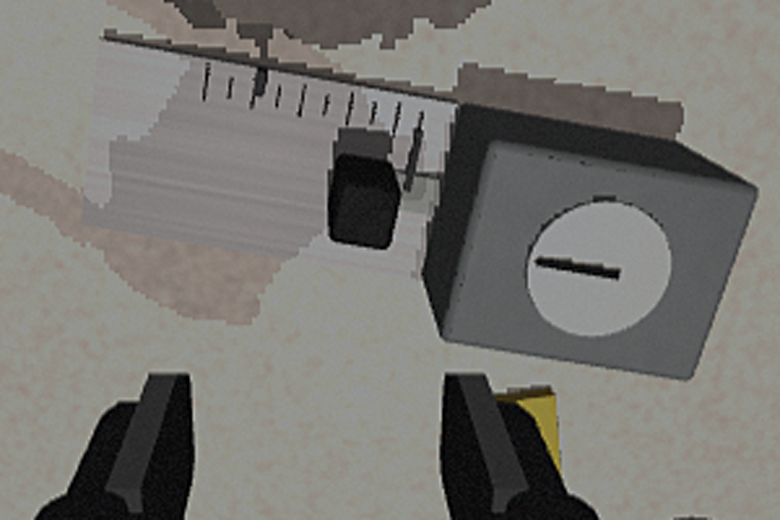

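Crop readings: the grip top is near (363,200), the pointer bar runs (410,190) to (420,115), and the marker tab is at (261,65–95).

```bash
cat > tm.py <<'E'
from h import *
import pickle
s=pickle.load(open("pics/t1.pkl","rb"));C=cam("wrist",s);d=np.load("pics/t1.npy");P=cloud(d,C);im=cv2.imread("pics/t1.png")
def comp(m):
    nn,l,st,ce=cv2.connectedComponentsWithStats(m.astype(np.uint8));i=1+np.argmax(st[1:,4]);return l==i
w=(P[...,0]>380)&(P[...,0]<720)&(P[...,1]>-420)&(P[...,1]<-240)
k=comp(w&(abs(P[...,2]-75)<4));v,u=np.nonzero(k);q=atz(np.stack([u,v],-1),75,C)[:,:2].astype(np.float32);R=cv2.minAreaRect(q);print("housing",R,np.median(P[k][:,2]))
a=np.radians(R[2]); 
while a>np.pi/4:a-=np.pi/2
while a<-np.pi/4:a+=np.pi/2
print("ang",np.degrees(a));c=np.array(R[0]);M=np.array([[np.cos(a),np.sin(a)],[-np.sin(a),np.cos(a)]])
loc=lambda X:(np.asarray(X)[...,:2]-c)@M.T
k=comp(w&(abs(P[...,2]-60)<4)&(im.max(-1)<60));v,u=np.nonzero(k);q=atz(np.stack([u,v],-1),60,C);R=cv2.minAreaRect(loc(q).astype(np.float32));print("knob",R,np.median(P[k][:,2]),"world",c+M.T@np.array(R[0]))
for n,x,y in(("pt_out",420,117),("pt_mid",415,150),("pt_in",411,185),("mk_top",261,70),("mk_low",260,92),("bed",200,160)):
    u=int(round(200+x/2.6));v=int(round(150+y/2.6));print(n,(u,v),loc(P[v,u]).round(1),P[v,u,2].round(1))
L=loc(P)
for zlo,zhi in((15,21),(21,30),(30,45)):
    k=w&(P[...,2]>zlo)&(P[...,2]<zhi)&(L[...,0]<-55)&(L[...,1]>-38)
    nn,l,st,ce=cv2.connectedComponentsWithStats(k.astype(np.uint8))
    for i in range(1,nn):
        if st[i,4]>8:e=l==i;print(zlo,zhi,st[i],"x",L[e][:,0].min().round(1),L[e][:,0].max().round(1),"y",L[e][:,1].min().round(1),L[e][:,1].max().round(1),"z",np.median(P[e][:,2]).round(1))
E
python3 tm.py
```

```text
housing ((605.551025390625, -327.245849609375), (79.19536590576172, 99.0695571899414), 79.8732681274414) 75.15493507976808
ang -10.126731872558594
knob ((-83.86001586914062, -0.1082763671875), (26.06463050842285, 23.70402717590332), 89.89888000488281) 59.69515280458364 world [ 522.97840561 -312.607665  ]
pt_out (362, 195) [-63.   30.2] 12.0
pt_mid (360, 208) [-63.1  17.2] 18.6
pt_in (358, 221) [-61.8   2. ] 16.2
mk_top (300, 177) [-131.4   39.6] 26.3
mk_low (300, 185) [-130.2   31.2] 24.5
bed (277, 212) [-150.9   -4.9] 11.7
15 21 [352 200  13  32 194] x -69.4 -55.0 y -9.5 25.7 z 16.2
21 30 [297 177   6  10  41] x -133.4 -129.4 y 29.9 39.6 z 25.8
21 30 [329 209  22   6  41] x -95.5 -73.2 y 8.3 11.9 z 25.2
30 45 [326 211  27  24 102] x -95.6 -72.6 y -10.1 12.2 z 37.6
```

Geometry agrees: grip 26×23.7, height 59.7, timer yaw −10.1°, marker x = −131.4, pointer ≈ −63.9 home, so the pull is ≈ 67 mm. I'll grip across y, pull 63 first, look, then correct.

```bash
cat > pull.py <<'E'
from h import *
import pickle
a=np.radians(-10.13);k=np.array([522.98,-312.61]);u=np.array([-np.cos(a),-np.sin(a)]);o=[np.pi,0,a]
jaws.grip(48,60)
r.goto(T(*k,130),o);print(r.move_l(T(*k,33),rate=90,stop_force=10))
jaws.grip(0,60);s=status.state();k0=s['tool_pos'][:2];print(s['opening'],s['tool_pos']-np.array(T(*k,33)),s['clock'])
if s['opening']>20:
    e=k+u*63;print(r.move_l(T(*e,33),rate=40));r.hold(.2)
    s=status.state();print('pulled',(s['tool_pos'][:2]-k0)@u,s['force'],s['opening'])
    pickle.dump(s,open("pics/t2.pkl","wb"));p,d,C=shot("wrist","t2")
    pickle.dump((C,),open("pics/t2C.pkl","wb"))
    p,d,C=shot("side","t2s");cv2.imwrite("pics/t2sc.png",cv2.resize(p[280:400,250:430,::-1],None,fx=4.4,fy=4.4))
E
python3 pull.py
```

```text
False
24.931803930333455 [ 0.48670557 -1.75361943  1.32941251] 55.9417
False
pulled 59.775097558342104 [ 6.83465932 -5.68200471 -3.58996774] 25.05729451614774
```

View pics/t2.png

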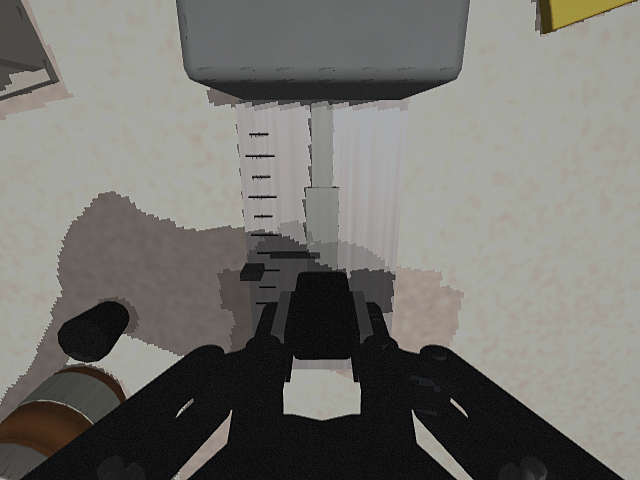

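View pics/t2sc.png

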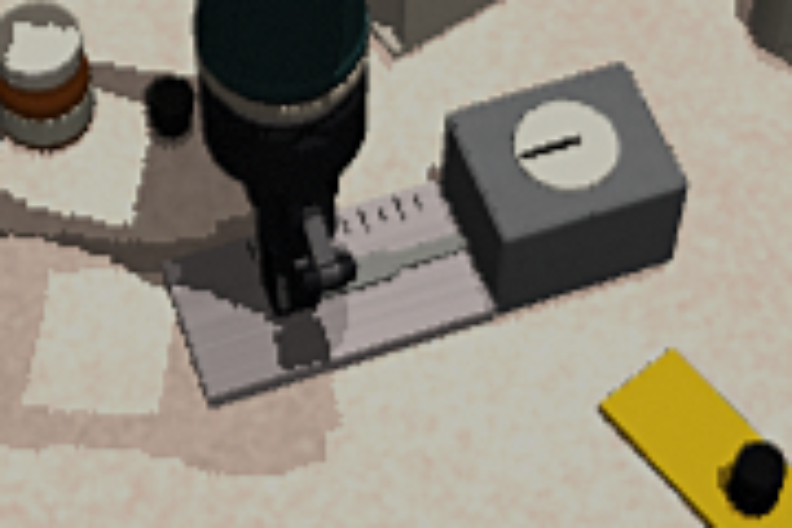

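```bash
cat > pm.py <<'E'
from h import *
import pickle,sys
n=sys.argv[1]
s=pickle.load(open(f"pics/{n}.pkl","rb"));C=cam("wrist",s);P=cloud(np.load(f"pics/{n}.npy"),C);im=cv2.imread(f"pics/{n}.png")
a=np.radians(-10.13);c=np.array([605.55,-327.25]);M=np.array([[np.cos(a),np.sin(a)],[-np.sin(a),np.cos(a)]])
L=(P[...,:2]-c)@M.T
B=np.zeros(P.shape[:2],bool);B[235:300,225:330]=1
k=B&(P[...,2]>20)&(P[...,2]<30)&(L[...,1]>26)&(L[...,1]<46)
print("mark",k.sum(),L[k].min(0),L[k].max(0),np.median(P[k][:,2]),np.nonzero(k)[0].min() if k.any() else 0)
k=B&(P[...,2]>14)&(P[...,2]<23)&(L[...,1]>5)&(L[...,1]<29)
print("ptr",k.sum(),np.percentile(L[k],[2,50,98],axis=0),np.median(P[k][:,2]))
k2=k&(L[...,1]>12);print("ptr outer",k2.sum(),np.median(L[k2],0),np.percentile(L[k2][:,0],[5,95]))
cv2.imwrite(f"pics/{n}c.png",cv2.resize(im[230:310,210:350],None,fx=5,fy=5,interpolation=2))
E
python3 pm.py t2
```

```text
mark 261 [-133.32316735   29.35639831] [-128.28216811   39.58943354] 25.431768873728515 268
ptr 429 [[-132.08398663    5.11438129]
 [-122.99384445   11.24515303]
 [-114.00606503   24.91866843]] 16.80004532471017
ptr outer 197 [-122.86370965   19.00595761] [-124.75289833 -121.53116831]
```

View pics/t2c.png

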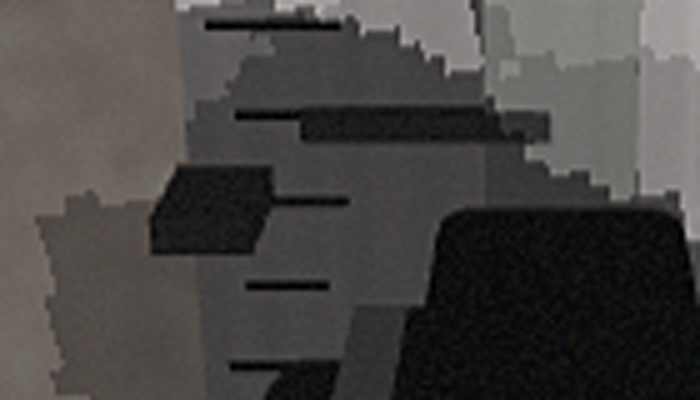

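The pointer is at −122.9 and the marker spans −133.3 to −128.3 (centre ≈ −131), so it needs about 8 mm more.

```bash
cat > pull2.py <<'E'
from h import *
import pickle
a=np.radians(-10.13);k=np.array([522.98,-312.61]);u=np.array([-np.cos(a),-np.sin(a)])
e=k+u*71.2;r.move_l(T(*e,33),rate=25);r.hold(.7)
s=status.state();pickle.dump(s,open("pics/t3.pkl","wb"));shot("wrist","t3");print((s['tool_pos'][:2]-k)@u,s['opening'],s['force'],s['clock'])
E
python3 pull2.py;python3 pm.py t3
```

```text
66.98387139121877 24.73127685744669 [ 6.80490453 -6.69629384 -3.33923617] 59.1417
mark 248 [-133.63461358   29.3681122 ] [-128.54972346   39.47307443] 25.396911861097436 253
ptr 437 [[-140.24462487    5.1045614 ]
 [-130.9667998    11.35028951]
 [-122.04826474   24.89493203]] 16.631913314736323
ptr outer 203 [-130.77095955   18.68427531] [-132.73358616 -129.54484753]
```

View pics/t3c.png

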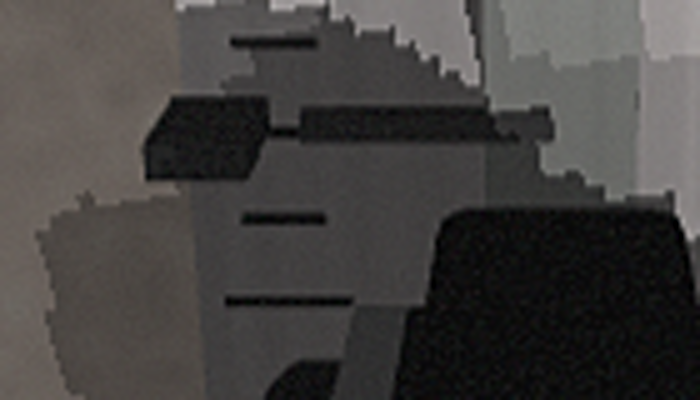

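The pointer (−130.8) is level with the marker (≈ −131.1). I'll hold a bit longer, release, and check everything.

```bash
cat > rel.py <<'E'
from h import *
import pickle
r.hold(.7);jaws.grip(60)
a=np.radians(-10.13);k=np.array([522.98,-312.61]);u=np.array([-np.cos(a),-np.sin(a)]);e=k+u*67
r.move_l(T(*e,160),rate=60);r.hold(2.0)
r.goto([505,-300,190],rot(0));r.hold(.3);s=status.state();pickle.dump(s,open("pics/t1.pkl","wb"));shot("wrist","t1")
r.goto([436,150,250],rot(0));r.hold(.3);s=status.state();p,d,C=shot("wrist","f1");P=cloud(d,C)
w=(abs(P[...,0]-436)<90)&(abs(P[...,1]-133)<150)
print(s['clock'])
m=w&(P[...,2]>11)&(P[...,2]<18);nn,l,st,ce=cv2.connectedComponentsWithStats(m.astype(np.uint8));i=1+np.argmax(st[1:,4]);q=P[l==i];print("cover",cv2.minAreaRect(q[:,:2].astype(np.float32)),np.percentile(q[:,2],[5,50,95]))
m=w&(P[...,2]>3);nn,l,st,ce=cv2.connectedComponentsWithStats(m.astype(np.uint8));i=1+np.argmax(st[1:,4]);q=P[l==i];print("plate",cv2.minAreaRect(q[:,:2].astype(np.float32)))
shot("side","f2")
E
python3 rel.py; python3 tm.py
```

```text
68.425
cover ((449.8423767089844, 166.8722686767578), (50.06499099731445, 158.63507080078125), 0.5203883051872253) [12.57455777 13.93347473 15.23446954]
plate ((436.0326232910156, 154.2957763671875), (34.44521713256836, 134.7998046875), 89.90172576904297)
housing ((605.3577880859375, -327.2342224121094), (79.14718627929688, 99.56289672851562), 79.81968688964844) 75.2160668199339
ang -10.180313110351564
knob ((-83.62973022460938, -0.22054290771484375), (25.95625114440918, 23.668283462524414), 89.90010070800781) 59.765699968727745 world [ 523.00571099 -312.67002611]
pt_out (362, 195) [-63.5  29.7] 13.2
pt_mid (360, 208) [-63.2  16.1] 17.1
pt_in (358, 221) [-62.1   1.2] 16.1
mk_top (300, 177) [-131.7   38.9] 26.2
mk_low (300, 185) [-130.5   30.9] 26.4
bed (277, 212) [-151.   -5.] 13.9
15 21 [353 199  13  33 180] x -68.6 -55.1 y -9.4 25.6 z 16.2
21 30 [298 176   5  11  43] x -133.1 -129.2 y 29.6 39.6 z 25.9
21 30 [330 209  22   5  43] x -95.0 -72.6 y 9.2 11.9 z 25.6
30 45 [327 211  26  21  96] x -95.4 -72.3 y -8.3 12.0 z 37.8
```

View pics/f2.png

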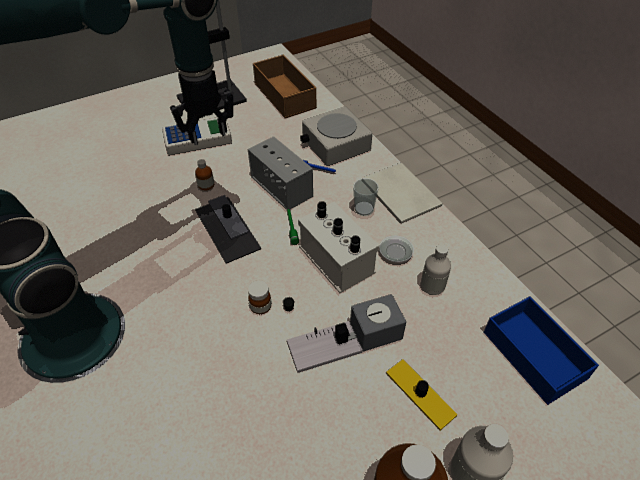

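View pics/f1.png

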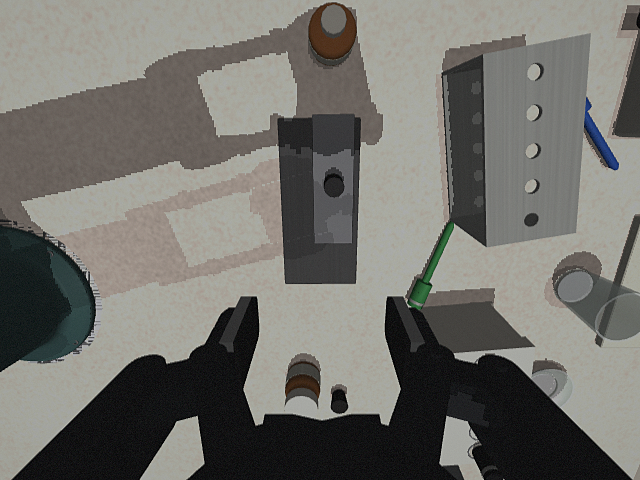

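The timer has run home and the electrodes stay home, but the cover has been knocked to (450,167), about 37 mm off the plate centre. I'll re-lay it.

```bash
cat > re.py <<'E'
from h import *
s=status.state();p,d,C=shot("wrist","g1");P=cloud(d,C)
pl=atz([(278,118),(360,118),(356,283),(285,283)],6,C);print("plate centre",pl[:,:2].mean(0),pl.round(0)[:,:2].tolist())
w=(abs(P[...,0]-450)<30)&(abs(P[...,1]-167)<30)&(P[...,2]>42)&(P[...,2]<52);v,u=np.nonzero(w);q=atz(np.stack([u,v],-1),46,C)
c,R=cv2.minEnclosingCircle(q[:,:2].astype(np.float32));print("knob",c,R,w.sum())
assert np.hypot(c[0]-450,c[1]-167)<6
x,y=c;g=pl[:,:2].mean(0);assert np.hypot(*(g-[435,133]))<6
jaws.grip(60,30);r.goto(T(x,y,90),rot(0));print(r.move_l(T(x,y,19),rate=70,stop_force=12))
jaws.grip(0,30);s=status.state();print(s['opening'],s['tool_pos'],s['force'])
if s['opening']>18:
    r.move_l(T(x,y,34),rate=60);r.move_l(T(*g,34),rate=60);print(r.move_l(T(*g,14),rate=20,stop_force=4));s=status.state();print(s['tool_pos'],s['opening'])
jaws.grip(60);r.move_l(T(*g,150),rate=120);r.goto([436,150,250],rot(0));r.hold(.5)
p,d,C=shot("wrist","g2");P=cloud(d,C)
w=(abs(P[...,0]-436)<90)&(abs(P[...,1]-133)<150)
m=w&(P[...,2]>11)&(P[...,2]<18);nn,l,st,ce=cv2.connectedComponentsWithStats(m.astype(np.uint8));i=1+np.argmax(st[1:,4]);q=P[l==i];print("cover",cv2.minAreaRect(q[:,:2].astype(np.float32)),np.percentile(q[:,2],[5,50,95]))
shot("side","g3");print(status.state()['clock'])
E
python3 re.py
```

```text
Traceback (most recent call last):
  File "re.py", line 1, in <module>
    from h import *
  File "h.py", line 1, in <module>
    import numpy as np,cv2
  File "re.py", line 2, in <module>
    s=status.state();p,d,C=shot("wrist","g1");P=cloud(d,C)
NameError: name 'status' is not defined
```

My script name shadowed the standard `re` module; renaming it.

```bash
mv re.py relay.py; rm -rf __pycache__; python3 relay.py
```

```text
plate centre [433.46500435 133.24459297] [[384.0, 242.0], [482.0, 242.0], [484.0, 25.0], [384.0, 25.0]]
knob (449.9554748535156, 167.076171875) 12.103996276855469 330
False
23.14402769562033 [450.33509621 167.19907823 -16.0675887 ] [-1.03495713 -0.05385849  4.72096197]
True
[433.26057845 133.24364133 -16.05997494] 22.709026031059203
cover ((432.75408935546875, 133.13983154296875), (49.90411376953125, 159.04934692382812), 0.7327262163162231) [12.6022787  13.97563756 15.32736056]
75.9667
```

View pics/g2.png

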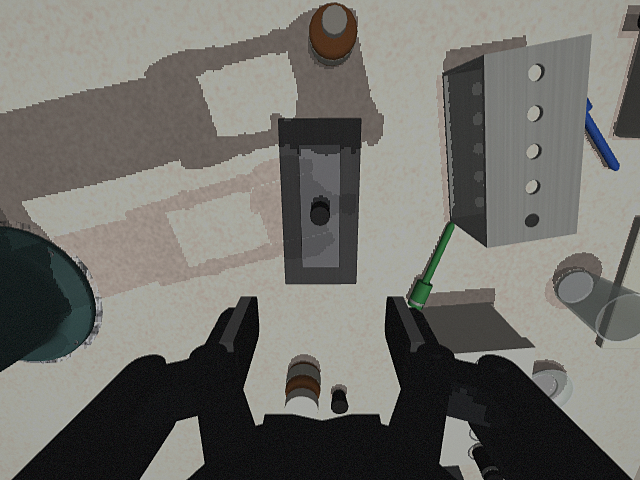

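View pics/g3.png

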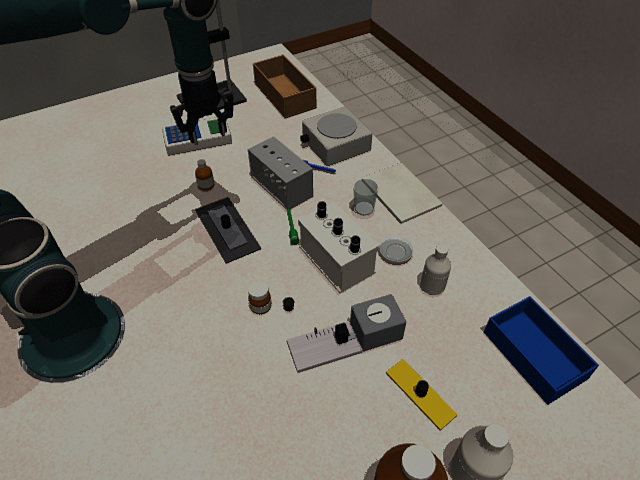

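The cover is centred again (433,133), the three electrodes are home, the timer slide is home, the glassware is where it was, and the arm is clear. Handing in.

```bash
python3 -c "
from bench import r,status
print(r.hand_in(),status.state()['clock'])"
```

```text
the job is handed in; nothing more can be done
the job is handed in; nothing more can be done
```

The job is done and handed in at about 76 s of the 210 s allowed. No verdict was reported, so the checks below are my own measurements.

**What was done**
- **Cover:** I moved the dust cover from the block to the plate. It was later knocked about 37 mm off centre, so I re-laid it. At the last check it lay flat within 1 mm of the plate's centre.
- **Electrodes:** Three were present, from rack holes 2, 4 and 5 counted from the +y end. I pushed them home into the fifth-, third- and first-nearest vials from that end. All three head tops measured about 143 mm, which is deck height plus the 38 mm head.
- **Timer:** I pulled the slide until the pointer was at −130.8 mm against the marker at about −131.1 mm, never past it. I held it over a second and let go. The grip was back at its starting position to within about 0.3 mm.

**What went wrong or disagreed**
- **First cover grasp:** It closed on nothing, because the real fingertips sit 35.6 mm behind the reported tool point. I measured this with a light touch on the deck and corrected for it from then on.
- **Look-alikes:** The loose blue and green look-alike electrodes were standing in the first pictures and lay on the bench in later ones. The arm did not touch them to my knowledge; the green one was already down in my first wrist view.
- **Glassware and stopper:** They looked unmoved in the final side picture. I checked that by eye only.

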